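Sweep the flat tin into the tray

TASK

Put the flat tin away: pull the tray of the drawer unit right out to its stop, slide the tin forward over the open front edge of the unit's top so that it drops into the tray (do not lift it up), then push the tray fully shut. The tin's lid dents easily, so press on it only lightly, with no more than about a kilo and a half, and leave the other things on the desk where they are.

Things in the scene. Friction and masses are not known exactly. Their poses are not given: they have to be found in the camera images.
- unit: Grey plastic drawer unit with one deep tray, 200 mm deep, 170 wide, 148 high, fixed. Origin under its middle at foot level, -3 to 7 mm off the desk (adjustable feet); x points from front to back. Its smooth top is dished, with 3 mm rims at the sides and back (upper edge 148 mm up) and open in front: nearly level at the back (130 mm), rising ever steeper, to 8 degrees, to the front edge (140 mm).
- top_edge (a point): Middle of the open front edge of the unit's top, on the surface (100 mm in front of the unit's origin, 140 mm above it).
- tray (a joint): How far the tray is pulled out along the unit's -x, in m: 0 fully shut, 0.145 at its stop. It starts shut or up to 15 mm ajar, runs with about 1.5 N of friction and stays where it is left.
- handle (a point): Middle of the tray's aluminium bar handle: a round bar 11 mm thick and 90 mm long across the unit's front, 35 mm in front of the tray's front (29 mm free behind it), 32 mm lower than the rims of the unit. Moves with the tray.
- tray_floor (a point): Middle of the tray's inner floor, axes as the unit's; moves with the tray (shut: 19 mm above the unit's origin). Inside, the tray is 182 mm long (x), 150 wide (y) and 101 deep; pulled out, 139 mm of its length lie open in front of the unit.
- tin: Flat closed square tin with a black lid, 92 x 92 x 16 mm, about 0.25 kg, too wide to grip. Origin: middle of its underside, z up through the lid. It lies flat on the unit's top, at most 10 mm from the back rim: no finger fits behind it. Tin on plate slides more easily than a fingertip on the lid: pressed with some 3 to 6 N or more it goes along with the finger. The lid dents above 18 N.
- dispenser: Chrome tape dispenser, 150 x 56 x 87 mm, stands on the desk; origin under its middle. To be left alone.
- cup: Black silicone cup, 76 mm across, 92 high; origin under its middle. To be left alone.
- setsquare: Wooden set square lying flat, two 125 mm legs, 6 mm thick; origin near its middle, on the desk. To be left alone.
- canister: Small aluminium canister with a lid, 63 mm across, 83 high; origin under its middle. To be left alone.
There are look-alikes about, which are no part of the job. There is more than one size of the tin; the job needs the middle-sized.

How it is judged (in metres and radians):
On the way, in this order (a step that is already met when the one before it is completed fails the run):
1. the tray has been pulled right out (value of joint tray above 0.135 m), for 0.2 s.
2. the tin lies in the pulled-out tray (z of tin in the frame of tray_floor between -0.005 and 0.065 m and x of tin in the frame of tray_floor between -0.092 and 0.092 m and y of tin in the frame of tray_floor between -0.076 and 0.076 m and value of joint tray above 0.09 m), for 0.2 s.
At the end, for the whole second after the job is handed in: the tray is fully shut (within 4 mm) and the tin is inside it (the middle of its underside within the tray's walls and less than 65 mm above the tray's floor) (value of joint tray below 0.004 m and z of tin in the frame of tray_floor between -0.005 and 0.065 m and x of tin in the frame of tray_floor between -0.092 and 0.092 m and y of tin in the frame of tray_floor between -0.076 and 0.076 m); the robot touches nothing.
It fails at once if the lid is pressed with more than 18 N (contact force between the fingers and tin above 18 N).
It fails at once if the tin is lifted more than about 25 mm above the unit's top (z of tin in the frame of unit above 0.165 m).
It fails at once if the tape dispenser, cup, set square or canister is moved by more than 15 mm (distance of any of dispenser, cup, setsquare, canister from where it was at the start of the episode above 0.015 m).
It also fails if it takes over 72 s, if anything falls off the work surface, if the arm or the gripper's body presses on something with over 40 N, if the wrist force passes 120 N, or if a joint passes its speed limit or range.

ROBOT

A 6-joint arm with a two-finger parallel gripper is mounted at the origin on the work surface. World frame = base frame: x ahead of the robot, y to its left, z up, the work surface at z = 0. Lengths are in m, angles in degrees, forces in N, time in s.
With the tool pointing down it reaches from about 0.425 to 0.95 m from the base axis. Payload 3.5 kg.
Tool frame: the origin (TCP) lies at the very end of the fingers, on their centre line; the grasp point (between the pads) lies 19 mm behind it (env.grasp_offset is the distance from the TCP to the grasp point, in m); z points along the fingers, y is the line along which they close (so a half turn about z gives the same grasp; the last joint's range is limited). The gripper opens to 85 mm and grips with 20 to 120 N. Pads are 22 mm wide; open, the fingers measure 114 mm over their backs; the gripper's body (76 mm by 85 mm) begins 54 mm behind the grasp point. The pads swing forward as they close: fully open they stand 13 mm farther back than shut.
Start: joints at [-79.527, 16.404, 90.338, -0, 73.258, -8.594], TCP at [0.221, -0.638, 0.231] pointing down, gripper open.
Joint ranges: [-158.93, 158.93], [-51.34, 127.21], [12.03, 142.37], [-87.48, 267.48], [13.55, 161.25], [-162.69, 162.69]. Speed limits (degrees/s): [159.86, 159.86, 180, 180, 180, 180].

INTERFACE

Orientations are given as [roll, pitch, yaw] about the fixed x, y, z axes, in that order (R = Rz(yaw) Ry(pitch) Rx(roll)).
In Python, from bench import env gives the robot as it stands. Calls block until the motion is done:
- env.move_pose(position, orientation): joint-space move of the TCP to a pose.
- env.move_straight(position, rotation=None, feed=0.15, contact_N=None): straight line of the TCP; rotation=None keeps the orientation; feed is the mean speed in m/s. With contact_N (N) it stops when the force on the tool has changed by that much, and returns True; else False.
- env.move_j(angles): joint-space move.
- env.set_gripper(opening): opening from 0.0 (shut) to 1.0 (fully open); the grip force is fixed at half the most; returns when the fingers have stopped.
- env.sleep(seconds).
- env.ik(position, orientation): joint angles nearest the present ones, or None.
- env.state(): the state.
- env.capture(name): name is "side" or "top"; returns the picture (420x560x3 uint8, blue, green, red); there is no depth.
- env.camera_model(name): a dict with "intrinsics" (3x3 intrinsics, pixels), "view" (4x4, takes a point from world to camera coordinates). Camera axes: x right, y down, z forward; pixel columns grow to the right and rows downward; lengths in m; the calibration is good to about 2 mm. A picture is of the moment at which its call begins. camera_model takes no time and is no camera call.
A pose or a line that the arm cannot do raises env.Unreachable and nothing moves.
- env.close_job(): hands the job in; it is judged then, once.
The state is a dict: "time": time; "joint_positions": joint angles; "qd": joint speeds; "joint_efforts": joint torques, N m; "tool_pos": TCP position; "orientation": TCP orientation; "contact_force": force on the tool from outside, world axes, zero at the start; "torque": the same for the moment, N m; "finger_gap": opening from 0.0 (shut) to 1.0 (fully open); "finger_force": force on a finger pad.
Only numpy, scipy, OpenCV 4.12 (cv2) and the standard library are available. Lean on these libraries where they do the work, as an engineer would, in place of code of your own. Each camera call takes 0.05 s, during which the arm holds its last target. There are 200 camera calls.

## Working session

There is one attempt and no reset: what is moved stays moved. The work goes in short steps, each a Python script; the robot and the scene stay as the last script left them, time stands still between calls to the robot, and variables do not carry over. Pictures are saved under pics/ and viewed, at most 10 in all, crops included, and the job is handed in when it is done.

```bash
ls; mkdir -p pics; python3 - <<'E'
from bench import env
import cv2
for n in("side","top"):
    cv2.imwrite(f"pics/{n}0.png",env.capture(n)); m=env.camera_model(n); print(n,m)
s=env.state();print(s)
E
```

```text
pics
side {'intrinsics': array([[461.20366628,   0.        , 282.66994193],
       [  0.        , 461.20366628, 206.1556498 ],
       [  0.        ,   0.        ,   1.        ]]), 'view': array([[-0.61425476,  0.78905084, -0.00947922,  0.28989229],
       [ 0.51516331,  0.39188339, -0.76225598, -0.19267007],
       [-0.59774397, -0.47310271, -0.64720628,  1.83571761],
       [ 0.        ,  0.        ,  0.        ,  1.        ]])}
top {'intrinsics': array([[507.14621383,   0.        , 287.8249749 ],
       [  0.        , 507.14621383, 219.56467554],
       [  0.        ,   0.        ,   1.        ]]), 'view': array([[-8.64775165e-03, -9.99962288e-01, -7.98901953e-04,
         2.29822237e-02],
       [-9.96708549e-01,  8.68400846e-03, -8.06018369e-02,
         5.22094478e-01],
       [ 8.06057349e-02,  9.92477385e-05, -9.96746059e-01,
         1.66140713e+00],
       [ 0.00000000e+00,  0.00000000e+00,  0.00000000e+00,
         1.00000000e+00]])}
{'time': 0.1, 'joint_positions': array([-7.95267367e+01,  1.64501650e+01,  9.04167495e+01,  7.17982802e-05,
        7.32580231e+01, -8.59269043e+00]), 'qd': array([ 0.02460413, -0.13300198, -0.11988682, -0.01697056,  0.00839108,
       -0.07638434]), 'joint_efforts': array([ 3.04986188e-04, -4.07298911e+01, -2.93698257e+01, -1.55213052e-04,
        3.44088563e-03, -5.49170949e-07]), 'tool_pos': array([ 0.22042804, -0.63735007,  0.23004253]), 'orientation': array([-1.79876475e+02, -1.87347423e-02,  1.90659128e+01]), 'contact_force': array([ 0.76687435,  0.18661755, -0.68093415]), 'torque': array([-0.04672555, -0.02058129, -0.017385  ]), 'finger_force': 0.0, 'finger_gap': 0.9969916958741302}
```

View pics/side0.png

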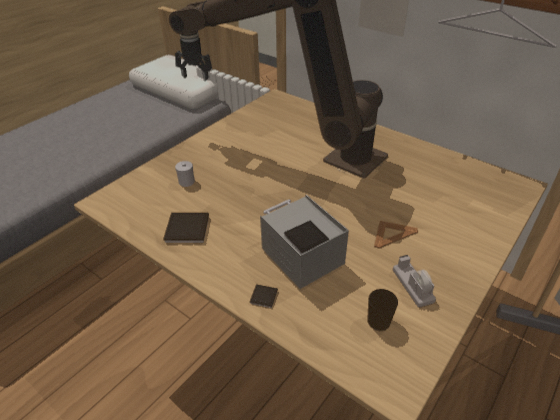

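View pics/top0.png

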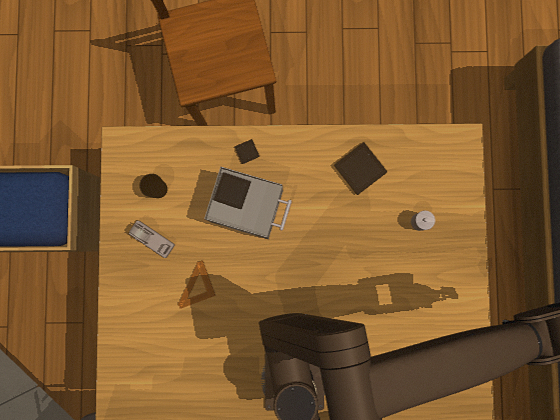

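Three black tins show: the small one at top (247,151), one on the unit at (233,190), and the big one at (359,168). The one on the unit's top looks middle-sized. The unit's front and handle (285,213) face right, which is -y. I'll confirm in one crop.

```bash
python3 - <<'E'
import cv2,numpy as np
t=cv2.imread("pics/top0.png")[135:255,190:310]; s=cv2.imread("pics/side0.png")[185:305,245:365]
a=np.hstack([cv2.resize(x,None,fx=3.33,fy=3.33,interpolation=cv2.INTER_CUBIC) for x in(t,s)])
a=cv2.convertScaleAbs(a,alpha=1.5,beta=15)
cv2.imwrite("pics/crop.png",a);print(a.shape)
E
```

```text
(400, 800, 3)
```

View pics/crop.png

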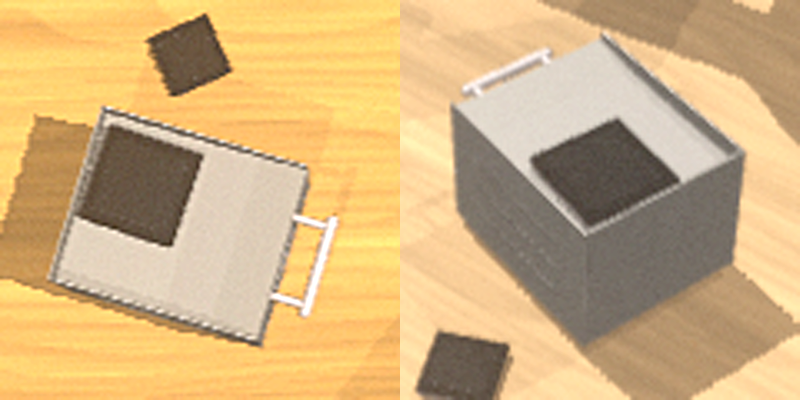

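The crop confirms it: the tin on the unit is the middle-sized one, near the back rim and off to the +y/+x side. Small tin is the lower-left one in the side view. Now I'll triangulate the unit's corners, the handle and the tin.

```bash
cat > h.py <<'E'
import cv2,numpy as np
from bench import env
M={n:env.camera_model(n) for n in("side","top")}
P={n:m["intrinsics"]@m["view"][:3] for n,m in M.items()}
def tri(a,b):
    X=cv2.triangulatePoints(P["top"],P["side"],np.float64(a).reshape(2,1),np.float64(b).reshape(2,1));return (X[:3]/X[3]).ravel()
def ray(n,p,z):
    m=M[n];R=m["view"][:3,:3];c=-R.T@m["view"][:3,3]
    d=R.T@np.linalg.solve(m["intrinsics"],[*p,1.]);return c+d*(z-c[2])/d[2]
def mask_rects(im,lo,hi,box,amin=20):
    x0,y0,x1,y1=box;k=cv2.inRange(im[y0:y1,x0:x1],np.array(lo),np.array(hi))
    cs,_=cv2.findContours(k,cv2.RETR_EXTERNAL,cv2.CHAIN_APPROX_NONE)
    return [cv2.boxPoints(cv2.minAreaRect(c))+[x0,y0] for c in sorted(cs,key=cv2.contourArea,reverse=True) if cv2.contourArea(c)>amin]
E
python3 - <<'E'
from h import *
T=lambda u,v:(190+u/3.333-.35,135+v/3.333-.35)
S=lambda u,v:(245+(u-400)/3.333-.35,185+v/3.333-.35)
pts=dict(A=((104,108),(588,235)),B=((50,280),(742,155)),C=((308,168),(455,103)),D=((263,345),(603,38)),h1=((333,218),(549,53)),h2=((306,313),(466,92)))
# handle ends: pick the pairing whose z is sane
W={k:tri(T(*a),S(*b)) for k,(a,b) in pts.items()}
W['h1x']=tri(T(333,218),S(466,92));W['h2x']=tri(T(306,313),S(549,53))
for k,v in W.items():print(k,v.round(4))
A,B,C,D=(W[k] for k in'ABCD')
n=np.linalg.norm
print("sizes AB,CD 170:",n(A-B),n(C-D),"AC,BD 200:",n(A-C),n(B-D))
x=(A+B-C-D)[:2];print("yaw",np.degrees(np.arctan2(x[1],x[0])), "ctr",((A+B+C+D)/4).round(4))
y=(B-A)[:2]; print(np.degrees(np.arctan2(y[1],y[0])))
im=cv2.imread("pics/top0.png")
for r in mask_rects(im,(0,0,0),(52,52,52),(205,165,262,215),60):
    w=np.array([ray("top",p,.147) for p in r]);print("tin",w.round(4).tolist(),w.mean(0).round(4),[n(w[i]-w[i-1]).round(4) for i in range(2)])
E
```

```text
A [0.6768 0.2238 0.1484]
B [0.5184 0.2723 0.145 ]
C [0.6188 0.0356 0.1476]
D [0.4557 0.0787 0.137 ]
h1 [0.5524 0.0399 0.1681]
h2 [0.5128 0.0124 0.0751]
h1x [0.5759 0.0122 0.1183]
h2x [0.4862 0.0388 0.1189]
sizes AB,CD 170: 0.16575182257344495 0.16901803347704694 AC,BD 200: 0.19704375187429052 0.2037008330721143
yaw 72.45919673985581 ctr [0.5674 0.1526 0.1445]
162.9946427884497
```

```bash
cat >> h.py <<'E'
n=np.linalg.norm
YAW=73.;u=np.array([np.cos(np.radians(YAW)),np.sin(np.radians(YAW))]);v=np.array([-u[1],u[0]])
CTR=np.array([.5674,.1526])
def U(p):d=np.asarray(p)[:2]-CTR;return np.array([d@u,d@v])
def Wd(x,y):return CTR+x*u+y*v
def tin(im,box,z=.147):
    k=cv2.inRange(cv2.cvtColor(im,cv2.COLOR_BGR2GRAY)[box[1]:box[3],box[0]:box[2]],0,75)
    cs,_=cv2.findContours(cv2.morphologyEx(k,cv2.MORPH_OPEN,np.ones((5,5))),cv2.RETR_EXTERNAL,cv2.CHAIN_APPROX_NONE)
    r=cv2.boxPoints(cv2.minAreaRect(max(cs,key=cv2.contourArea)))+[box[0],box[1]]
    w=np.array([ray("top",p,z) for p in r]);return r,w
E
python3 - <<'E'
from h import *
im=cv2.imread("pics/top0.png")
for z in(.145,.149):
    r,w=tin(im,(205,165,262,215),z);print(r.tolist(),[n(w[i]-w[i-1]).round(4) for i in (1,2)],"unit",[U(p).round(4).tolist() for p in w],U(w.mean(0)).round(4))
q=[(116,124),(204,155),(170,246),(76,216)]
w=np.array([ray("top",(190+a/3.333-.35,135+b/3.333-.35),.147) for a,b in q]);print([n(w[i]-w[i-1]).round(4) for i in (1,2)],[U(p).round(4).tolist() for p in w],U(w.mean(0)),w.mean(0))
for c in "ABCD":pass
h=np.array([ray("top",(190+a/3.333-.35,135+b/3.333-.35),.1165) for a,b in((333,218),(306,313))]);print("handle",h,U(h.mean(0)))
k=np.array([ray("top",(190+a/3.333-.35,135+b/3.333-.35),.149) for a,b in((104,108),(50,280),(308,168),(263,345))]);print("rim z.149",[U(p).round(4).tolist() for p in k],U(k.mean(0)))
print(env.ik([*h.mean(0)[:2],.0976],[180,0,-17]),env.ik([*Wd(.04,-.02),.147],[180,0,-17]),env.ik([*Wd(-.09-.2,0),.0976],[180,0,-17]))
E
```

```text
[[212.39999961853027, 199.79999923706055], [221.80000114440918, 171.6000018119812], [250.29999542236328, 181.10000228881836], [240.89999389648438, 209.29999923706055]] [np.float64(0.0922), np.float64(0.0933)] unit [[0.0959, 0.0209], [0.0939, -0.0713], [0.0007, -0.0679], [0.0031, 0.0241]] [ 0.0484 -0.0235]
[[212.39999961853027, 199.79999923706055], [221.80000114440918, 171.6000018119812], [250.29999542236328, 181.10000228881836], [240.89999389648438, 209.29999923706055]] [np.float64(0.092), np.float64(0.093)] unit [[0.0952, 0.0212], [0.0932, -0.0708], [0.0002, -0.0674], [0.0026, 0.0244]] [ 0.0478 -0.0231]
[np.float64(0.0868), np.float64(0.0902)] [[0.0855, -0.0726], [-0.0012, -0.068], [0.0043, 0.022], [0.0957, 0.02]] [ 0.04605233 -0.0246385 ] [0.60442631 0.18943646 0.147     ]
handle [[0.5759358  0.01246361 0.1165    ]
 [0.486538   0.03857218 0.1165    ]] [-0.13210228 -0.00257227]
rim z.149 [[0.1002, -0.0835], [0.1007, 0.0836], [-0.0972, -0.0834], [-0.1043, 0.0852]] [-0.00012622  0.00045753]
[-8.18609110e+00  7.25450407e+00  1.16207616e+02 -2.54444375e-14
  5.65378795e+01  9.88139089e+01] [ 7.91175182e+00  1.48952723e+01  1.01403378e+02 -2.54444375e-14
  6.37013498e+01  1.14911752e+02] [-2.61691842e+01  3.10326233e+00  1.20715604e+02 -2.54444375e-14
  5.61811336e+01  8.08308158e+01]
```

Tin measures 92 × 93 mm, which fits the middle size, at unit (+48, -24) mm. The unit's corners and the handle also match the given sizes. Next: grip the bar and pull.

```bash
python3 - <<'E'
from h import *
O=[180,0,-17]
p=Wd(-.1345,-.0025)
env.set_gripper(.3)
env.move_pose([*p,.20],O)
print("down",env.move_straight([*p,.099],feed=.08,contact_N=6))
s=env.state();print(s["tool_pos"],s["contact_force"],s["finger_gap"],s["time"])
cv2.imwrite("pics/g.png",np.hstack([cv2.resize(env.capture("top")[140:260,190:310],None,fx=3.33,fy=3.33),cv2.resize(env.capture("side")[150:270,215:335],None,fx=3.33,fy=3.33)]))
E
```

```text
down True
[0.52999406 0.02330552 0.10055052] [-1.57743949 -0.70431461  4.10699966] 0.3012068005234053 4.4667
```

View pics/g.png

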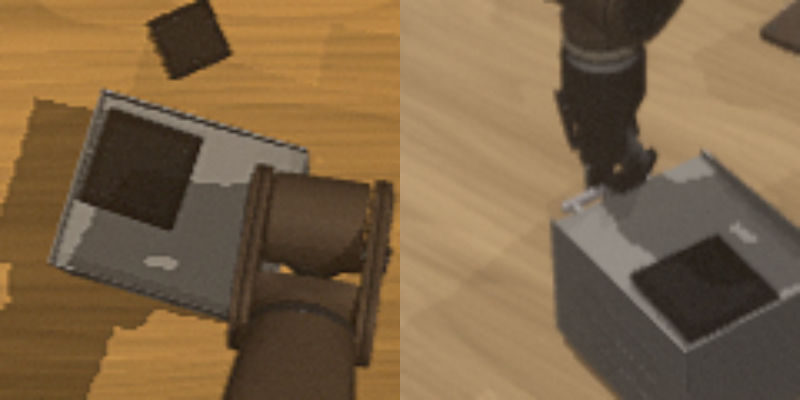

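The fingers straddle the bar: tips at z 0.10, bar centre near 0.117. Closing and pulling.

```bash
python3 - <<'E'
from h import *
env.set_gripper(0)
s=env.state();p0=s["tool_pos"];print(s["finger_gap"],s["finger_force"],s["contact_force"],s["time"])
q=p0.copy();q[:2]-=.155*u
print("stop",env.move_straight(q,feed=.06,contact_N=14))
s=env.state();print(U(s["tool_pos"])-U(p0),s["contact_force"],s["finger_gap"],s["time"])
cv2.imwrite("pics/o.png",np.hstack([cv2.resize(env.capture("top")[140:260,190:310],None,fx=3.33,fy=3.33),cv2.resize(env.capture("side")[150:270,185:305],None,fx=3.33,fy=3.33)]))
E
```

```text
0.10699781818704412 58.460853695869446 [-0.11260821  0.35741536  5.25354619] 4.8583
stop True
[-1.42668154e-01  1.58525545e-05] [-0.32398699  1.75481874  3.12900568] 0.10338037978853744 6.9917
```

View pics/o.png

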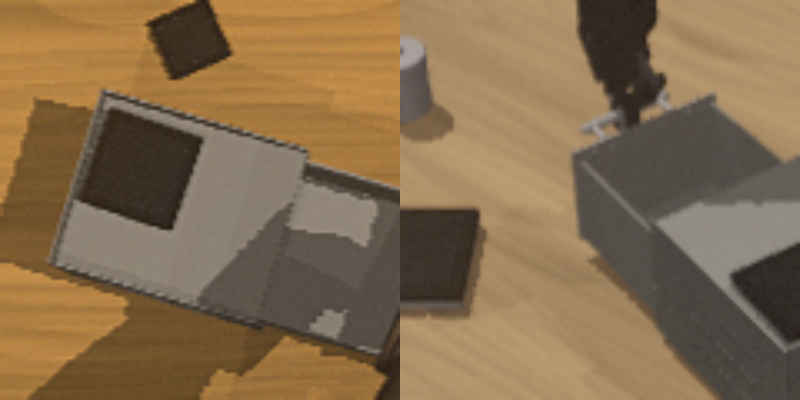

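The tray is out at its stop (143 mm travel). Next: release, go above the tin's rear half, and touch the lid gently to see how stiff it is.

```bash
python3 - <<'E'
from h import *
env.set_gripper(.3)
p=env.state()["tool_pos"];env.move_straight([p[0],p[1],.21],feed=.15)
env.set_gripper(0)
t=Wd(.064,-.0235)
env.move_pose([*t,.19],[180,0,-17])
env.move_straight([*t,.162],feed=.04)
env.sleep(.3);s=env.state();f0=s["contact_force"];print(f0,s["tool_pos"],s["finger_gap"],s["time"])
print(env.move_straight([*t,.135],feed=.012,contact_N=2.5))
for i in range(4):
    s=env.state();print((s["contact_force"]-f0).round(2),s["tool_pos"].round(5),s["time"]);env.sleep(.1)
E
```

```text
[-0.57506296  0.02170447  0.50249488] [0.60871385 0.20698849 0.1622825 ] -0.0010227192490456147 11.0917
True
[ 0.27 -0.16  3.53] [0.60855 0.20693 0.14848] 12.3167
[0.24 1.03 4.16] [0.60855 0.2069  0.14847] 12.4167
[0.77 0.1  5.13] [0.60856 0.20691 0.14845] 12.5167
[ 0.48 -0.07  3.97] [0.60854 0.20693 0.14845] 12.6167
```

Lid touched at z 0.1485, as expected with feet about +2.5 mm. On the rising slope a flat fingertip would bear near the tin's middle, so I'll tilt the tool 15° to press with its rear corner near the tin's back. Then I'll slide under force feedback (~8 N), centring the tin on the way.

```bash
cat >> h.py <<'E'
from scipy.spatial.transform import Rotation as Ro
TO=(Ro.from_rotvec(np.radians(-15)*np.array([*v,0]))*Ro.from_euler("xyz",[180,0,-17],degrees=True)).as_euler("xyz",degrees=True)
def F(k=3):
    a=[]
    for _ in range(k):a.append(env.state()["contact_force"]);env.sleep(.02)
    return np.mean(a,0)
def slide(x,x1,y,dydx,zc,f0,target=8.,step=.004,feed=.05):
    log=[]
    while x>x1:
        x=max(x-step,x1);y=min(y+dydx*step,0)
        env.move_straight([*Wd(x,y),zc],feed=feed)
        f=F()-f0;log.append((round(x,3),round(y,4),round(zc,4),*f.round(1)))
        if f[2]>13:
            env.move_straight([*Wd(x,y),zc+.002],feed=.05);zc+=.002;print("high");continue
        zc+=np.clip((f[2]-target)*K,-.0015,.0015)
    return x,y,zc,log
K=.00008
E
python3 - <<'E'
from h import *
p=env.state()["tool_pos"]
env.move_straight([*p[:2],.175],feed=.1)
x,y=.069,-.0245
print(TO,env.ik([*Wd(x,y),.15],TO),env.ik([*Wd(-.12,0),.15],TO))
env.move_pose([*Wd(x,y),.168],TO);env.sleep(.3)
f0=F(8);t=env.state()["tool_pos"];print(f0,t,U(t))
print(env.move_straight([*Wd(x,y),.14],feed=.012,contact_N=2.5))
env.sleep(.1);z=env.state()["tool_pos"][2];print("z",z,F(8)-f0)
for i in range(6):
    z-=.0003;env.move_straight([*Wd(x,y),z],feed=.02);f=F(6)-f0;print(round(z,4),f.round(2),env.state()["tool_pos"][2].round(5))
    if f[2]>7:break
np.save("st.npy",[x,y,z,*f0]);print(env.state()["time"])
E
```

```text
[-165.    0.  -17.] [  4.68053421  13.42102005 103.8232615   16.44158945  58.18387366
 103.52797867] [-13.98147998   1.46752577 117.15710907  17.07700968  61.65961355
  84.827781  ]
[-0.16896127 -0.30924352 -0.02399901] [0.61108928 0.21193521 0.16818024] [ 0.06951605 -0.02443233]
True
z 0.14984746842236893 [-0.51892905 -0.44297725  5.06247615]
0.1495 [-0.66 -0.05  4.63] 0.14984
0.1492 [-1.47 -0.65  5.6 ] 0.14984
0.1489 [-1.55 -0.6   6.87] 0.14981
0.1486 [-1.85 -0.82  7.83] 0.14975
17.0333
```

Soft (about 3 N/mm), so force control will be easy. Slide halfway and check.

```bash
python3 - <<'E'
import h
from h import *
h.K=.00015
x,y,z,*f0=np.load("st.npy")
x,y,z,log=slide(x,-.01,y,.25,z,np.array(f0))
for l in log[::3]:print(*l)
np.save("st.npy",[x,y,z,*f0]);s=env.state();print(s["time"],U(s["tool_pos"]),s["tool_pos"][2])
cv2.imwrite("pics/m.png",np.hstack([cv2.resize(env.capture("top")[140:260,190:310],None,fx=3.33,fy=3.33),cv2.resize(env.capture("side")[170:290,235:355],None,fx=3.33,fy=3.33)]))
E
```

```text
0.065 -0.0235 0.1486 -0.3 0.6 6.5
0.053 -0.0205 0.1481 0.8 2.2 7.6
0.041 -0.0175 0.1479 0.5 2.5 8.3
0.029 -0.0145 0.1482 0.6 2.9 9.1
0.017 -0.0115 0.1486 0.6 2.2 8.8
0.005 -0.0085 0.1491 1.3 2.2 9.3
-0.007 -0.0055 0.1496 0.5 3.1 9.6
23.0333 [-0.0082859  -0.00642338] 0.1527342010978671
```

View pics/m.png

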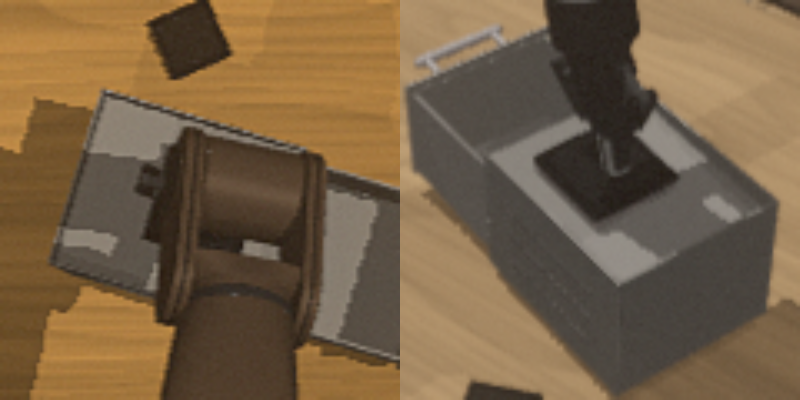

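```bash
python3 - <<'E'
from h import *
for q in((535,158),(598,221),(678,178)):
    print(U(ray("side",(235+(q[0]-400)/3.333-.35,170+q[1]/3.333-.35),.151)).round(4))
q=((535+678)/2,(158+178)/2);print("ctr",U(ray("side",(235+(q[0]-400)/3.333-.35,170+q[1]/3.333-.35),.151)).round(4))
q=(613,178);print("tip",U(ray("side",(235+(q[0]-400)/3.333-.35,170+q[1]/3.333-.35),.151)).round(4))
E
```

```text
[-0.064  -0.0555]
[ 0.0319 -0.0575]
[0.0291 0.0297]
ctr [-0.017  -0.0126]
tip [-0.0035 -0.0157]
```

The tin moved about 65 mm, lagging the finger by about 13 mm, and its centre is now near (-17, -12) mm. I'll reseat the finger nearer the rear edge, press slightly harder (10 N) and carry on over the edge.

```bash
python3 - <<'E'
import h
from h import *
h.K=.00015
p=env.state()["tool_pos"];env.move_straight([*p[:2],.172],feed=.1)
x,y=.010,-.012
env.move_straight([*Wd(x,y),.165],feed=.1);env.sleep(.3);f0=F(8);print(f0)
print(env.move_straight([*Wd(x,y),.14],feed=.015,contact_N=2.5))
env.sleep(.1);z=env.state()["tool_pos"][2];print(z,F(6)-f0)
for i in range(9):
    z-=.0003;env.move_straight([*Wd(x,y),z],feed=.02);f=F(4)-f0
    if f[2]>9.5:break
print(z,f)
x,y,z,log=slide(x,-.066,y,.2,z,f0,target=10,step=.004)
for l in log[::2]:print(*l)
np.save("st.npy",[x,y,z,*f0]);s=env.state();print(s["time"],U(s["tool_pos"]),s["tool_pos"][2])
cv2.imwrite("pics/m2.png",np.hstack([cv2.resize(env.capture("top")[140:260,190:310],None,fx=3.33,fy=3.33),cv2.resize(env.capture("side")[170:290,215:335],None,fx=3.33,fy=3.33)]))
E
```

```text
[ 0.38895626 -0.09018493 -0.03029842]
True
0.15175856112483474 [-0.98679498 -0.4663401   5.07278319]
0.14965856112483478 [-3.87362338 -0.82657159 10.23163496]
0.006 -0.0112 0.1497 -0.9 1.3 8.3
-0.002 -0.0096 0.1492 0.2 2.8 9.7
-0.01 -0.008 0.1491 0.6 3.0 9.6
-0.018 -0.0064 0.1492 0.5 3.0 10.5
-0.026 -0.0048 0.1495 0.3 3.3 11.5
-0.034 -0.0032 0.1498 1.1 3.9 11.5
-0.042 -0.0016 0.1503 0.9 3.9 12.2
-0.05 0 0.151 0.5 3.9 12.1
-0.058 0 0.1517 0.6 4.0 12.6
-0.066 0 0.1524 0.6 4.8 12.3
33.3667 [-0.06358353 -0.00246715] 0.15644258825774213
```

View pics/m2.png

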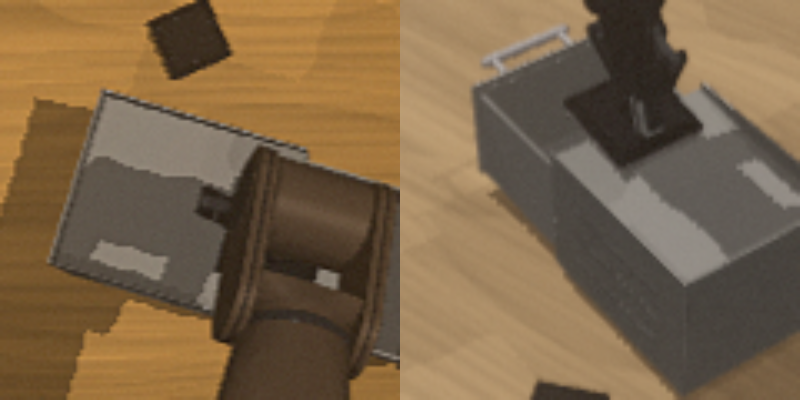

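```bash
python3 - <<'E'
import h
from h import *
h.K=.0002
for q in((565,101),(628,168),(702,128),(633.5,114.5)):
    print(U(ray("side",(215+(q[0]-400)/3.333-.35,170+q[1]/3.333-.35),.158)).round(4))
x,y,z,*f0=np.load("st.npy");f0=np.array(f0)
for x1 in(-.078,-.086,-.09,-.094,-.098):
    x,y,z,log=slide(x,x1,y,.0,z,f0,target=9,step=.004)
    print(log[-1])
    if log[-1][5]<3:break
p=env.state()["tool_pos"];env.move_straight([*p[:2],.20],feed=.25);env.sleep(.3)
p=env.state();print(p["time"],U(p["tool_pos"]))
cv2.imwrite("pics/m3.png",np.hstack([cv2.resize(env.capture("top")[150:270,220:340],None,fx=3.33,fy=3.33),cv2.resize(env.capture("side")[160:280,205:325],None,fx=3.33,fy=3.33)]))
E
```

```text
[-0.1408 -0.043 ]
[-0.0335 -0.0488]
[-0.0385  0.0349]
[-0.0891 -0.0036]
(-0.078, np.float64(0.0), np.float64(0.1542), np.float64(0.7), np.float64(5.0), np.float64(12.5))
(-0.086, np.float64(0.0), np.float64(0.1556), np.float64(-0.1), np.float64(5.5), np.float64(12.4))
high
(-0.09, np.float64(0.0), np.float64(0.1562), np.float64(-2.1), np.float64(3.3), np.float64(16.0))
(-0.094, np.float64(0.0), np.float64(0.1582), np.float64(-0.5), np.float64(-0.7), np.float64(10.5))
(-0.098, np.float64(0.0), np.float64(0.1585), np.float64(-0.7), np.float64(-0.4), np.float64(9.2))
36.7333 [-0.09776916 -0.00115014]
```

View pics/m3.png

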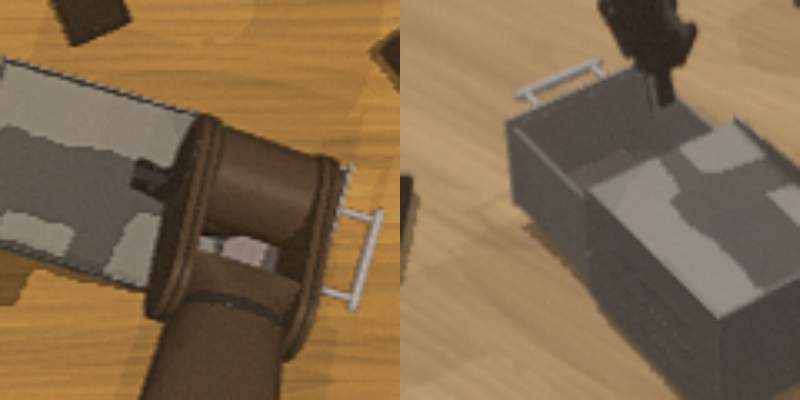

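The tin has gone over the edge. I'll move in front of the handle and look into the tray.

```bash
python3 - <<'E'
from h import *
env.move_pose([*Wd(-.325,-.003),.20],[180,0,-17])
print(env.state()["time"])
cv2.imwrite("pics/m4.png",cv2.convertScaleAbs(np.hstack([cv2.resize(env.capture("top")[150:270,220:340],None,fx=3.33,fy=3.33),cv2.resize(env.capture("side")[160:280,205:325],None,fx=3.33,fy=3.33)]),alpha=1.6,beta=15))
E
```

```text
37.725
```

View pics/m4.png

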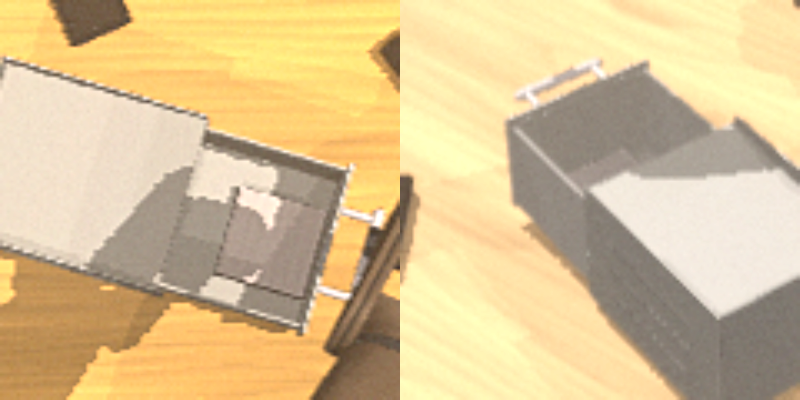

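The tin lies flat, upside down, on the tray floor, outlined at roughly (217–322, 187–298) in the left half, clear of the walls. Pushing the tray shut.

```bash
python3 - <<'E'
from h import *
env.move_straight([*Wd(-.325,-.003),.098],feed=.15)
env.move_straight([*Wd(-.165,-.003),.098],feed=.05)
print(env.state()["contact_force"],U(env.state()["tool_pos"]))
print(env.move_straight([*Wd(-.12,-.003),.098],feed=.03,contact_N=14))
env.sleep(.3);s=env.state();print(s["contact_force"],U(s["tool_pos"]),s["time"])
env.move_straight([*Wd(-.20,-.003),.098],feed=.1)
env.move_straight([*Wd(-.25,-.003),.25],feed=.25)
env.move_pose([.35,-.4,.28],[180,0,-17])
print(env.state()["time"])
im=env.capture("top");cv2.imwrite("pics/f.png",cv2.resize(im,None,fx=1.4,fy=1.4))
im=cv2.convertScaleAbs(im,alpha=1);g=lambda c:cv2.resize(c[135:255,190:310],None,fx=3.33,fy=3.33,interpolation=cv2.INTER_CUBIC)
cv2.imwrite("pics/f2.png",np.hstack([g(cv2.imread("pics/top0.png")),g(im)]))
E
```

```text
[-0.83386893 -0.96645832  0.69985891] [-0.16503891 -0.00297974]
True
[-0.45049282 -0.52960107  0.42319178] [-0.15178111 -0.0020347 ] 43.0333
45.7667
```

View pics/f2.png

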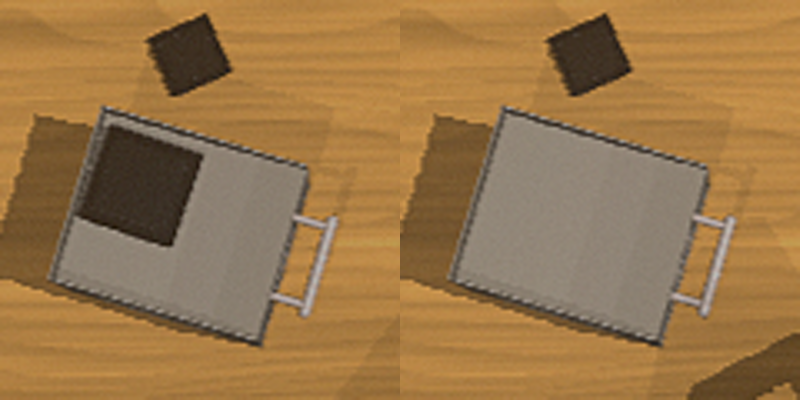

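The handle is back where it started, at about the shut position. The force relaxed after the stop, so I'll press once more to be sure it's shut.

```bash
python3 - <<'E'
from h import *
env.move_pose([*Wd(-.22,-.003),.25],[180,0,-17])
env.move_straight([*Wd(-.19,-.003),.098],feed=.15)
env.move_straight([*Wd(-.156,-.003),.098],feed=.05)
a=env.state()["contact_force"]
for x in(-.153,-.151,-.149,-.147,-.145):
    env.move_straight([*Wd(x,-.003),.098],feed=.02);f=F()-a;print(x,U(f[:2]+CTR).round(1),U(env.state()["tool_pos"])[0].round(4))
    if np.linalg.norm(f[:2])>9:break
env.move_straight([*Wd(-.20,-.003),.098],feed=.06)
env.move_straight([*Wd(-.24,-.003),.25],feed=.25)
print(env.state()["time"]);env.sleep(.3)
print(env.close_job())
E
```

```text
-0.153 [0.5 0.3] -0.1531
-0.151 [-3.   0.3] -0.1515
-0.149 [-10.3   0.5] -0.1513
51.9667
the job is handed in; nothing more can be done
None
```

The job is handed in at about 52 s of the 72 s: the tin slid off the front edge and lies in the tray, upside down, and the tray is pushed shut against its stop. The highest press reading was about 16 N, briefly above your 1.5 kg (about 15 N) but below the 18 N dent limit. The verdict was not shown, and I did not re-measure the other objects.

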